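Load the tart-mould plate under the hold-down spring

TASK

Load the mould plate into the tart press bed: with your fingertips press it down hard on its sprung loading pad until it lies flat on the bed, and keep pressing while you slide it forward, under the crossbar and the leaf spring, until it is fully home against the end stop and the pad has sprung up behind it. Then take your hand away. Never pick the plate up or tip it up, and leave the jar, the cup and the cutter where they stand.

Things in the scene. Friction and masses are not known exactly. Their poses are not given: they have to be found in the camera images.
- bed: White bed of the tart press, fixed to the steel table, 120 mm wide, top face (the bed) 20 mm above the table. Its x axis is the slide direction (from the open rear end at x=-104 mm to the stop), z up. Origin at table height, under the loading pad's front half. Smooth steel side rails leave a channel 96 mm wide and rise 16 mm above the bed.
- bar (a point): Middle of the crossbar's rear lower edge, at the bed's x=97 mm, 12.5 mm above the bed. The steel crossbar bridges the channel from x=97 to 111 mm; its top is 34 mm above the bed. The 10 mm plate passes under it when pressed down flat: on the raised pad its nose strikes the bar.
- stop (a point): Middle of the face of the end stop, a steel bar 20 mm high across the channel, at the bed's x=184 mm; the point is at bed height. The plate's nose touches it when home.
- plate: Loose aluminium mould plate in the channel, 0.25 to 0.43 kg, 140 mm long along its x (same way as the bed's x), 90 mm wide, 10 mm thick. Origin at the centre of its underside. Its front half (+x) shows two flat tart cups. It starts on the loading pad, 10 mm above the bed, tail towards the open rear end.
- land (a point): Point on the plate's top face 44 mm behind its centre, in the bare landing, 40 mm long, between the tail (x=-70 mm) and the thumb ridge: where to press (the pad lies under it at the start). The landing's top is 40 mm above the table at the start, 30 mm when pressed flat.
- ridge (a point): Middle of the top of the plate's low thumb ridge, against whose rear face fingertips pressed on the landing can push forward. It stands across the plate from its x=-30 to -24 mm, 60 mm wide along y, 8 mm above the top face. At home it is still 7 mm short of the crossbar.
- home (a point): Point on the bed where the plate's origin is when it is fully home: 114 mm along the bed's x from the bed's origin, at bed height (20 mm above the table).
- pad (a joint): How far the sprung loading pad is pushed down, m: 0 up (10 mm proud of the bed), 0.010 flush. A grey slab 104 mm long, 60 mm wide, in the bed from x=-64 to 40 mm, pushed up with 7 N at the top, 12 N when flush. Once the plate's tail has passed its front edge it springs up behind the plate.
- leaf (a joint): Angle, rad, of the 56 mm wide leaf spring that slopes from the crossbar down and forward to its tip at the bed's x=147 mm: 0 at rest, its tip about 5 mm above the bed; about 0.13 with the plate under it, when it presses down with about 8 N. Sliding the plate takes about 5 to 15 N of forward push while it is pressed down with 15 to 20 N.
- jar: Closed glass jar, 64 mm across, 100 mm high, a bystander. Origin at the centre of its underside.
- cup: Open steel cup, 72 mm across, 75 mm high, a bystander. Origin at the centre of its underside.
- cutter: Round steel pastry cutter ring, 68 mm across, 40 mm high, a bystander. Origin at the centre of its underside.
Mind the look-alikes: they are no part of the job. Several things have the shape of the plate; the one meant has the colours described above.

How it is judged:
By the outcome, as a careful person would: the job done as asked, in the order asked, and still so for the second after the job is handed in, with the robot touching nothing.
It also fails if it takes over 42 s, if anything falls off the work surface, if the arm or the gripper's body presses on something with over 40 N, if the wrist force passes 120 N, or if a joint passes its speed limit or range.

ROBOT

A 7-joint arm with a two-finger parallel gripper is mounted at the origin on the work surface. World frame = base frame: x ahead of the robot, y to its left, z up, the work surface at z = 0. Lengths are in m, angles in rad, forces in N, time in s.
With the tool pointing down it reaches from about 0.425 to 0.925 m from the base axis. Payload 6.8 kg.
Tool frame: the origin (TCP) lies midway between the tips of the shut fingers; the grasp point (between the pads) lies 19 mm behind it; z points along the fingers, y is the line along which they close (so a half turn about z gives the same grasp; the last joint's range is limited). The gripper opens to 88 mm and grips with 3 to 60 N. Pads are 20 mm wide; open, the fingers measure 115 mm over their backs; the gripper's body (75 mm by 178 mm) begins 61 mm behind the grasp point.
Start: joints at [1.116, 0.477, 0.022, 1.555, -0.011, 1.109, -0.083], TCP at [0.229, -0.635, 0.223] pointing down, gripper open.
Joint ranges: [-2.96, 2.96], [-0.34, 2.1], [-1.41, 1.46], [0.24, 2.44], [-1.37, 4.51], [0.17, 1.92], [-2.96, 2.96]. Speed limits (rad/s): [2.39, 2.39, 3.14, 3.14, 3.14, 3.14, 3.14].

INTERFACE

Orientations are given as a unit quaternion [w, x, y, z].
In Python, from plant import bot gives the robot as it stands.
- The arm moves only by the shell command python3 -m pendant 'ROWS' [FORCE]. ROWS is JSON, a list of rows, each a list of 3 entries, a list of its own where there are three numbers: the shift along the tool's x, y, z scaled (see below), then the turn, a rotation vector about the tool's x, y, z scaled (see below), then the closure, from -1 (fully open) to 1 (shut), so that 0 is half open. A call has 1 to 8 rows; each row is the pose to reach, as a shift and turn from the pose commanded when the call began, along the tool's axes at that moment, turning the shorter way round; what a row does not reach only later rows make up. The controller multiplies each number of a shift by 0.15 m and each number of a turn by 180 degrees. A row lasts 1/8 s, in which the tool goes at most 62.5 mm and 10.7 degrees, less where a joint would pass 70% of its speed; a pose out of reach is approached as far as the arm can. A call with a number of a shift or a turn outside -1 to 1 is refused whole. A call with a gripper value outside its range is refused whole. The fingers move at their own pace and stop on an object; FORCE is the grip in N (left out, the last holds). Time passes only in rows, so rows that repeat a pose let the fingers close. It gives the time, the measured TCP pose, the force, the opening and the grip force at its end, in the units of the state.
- bot.get_obs(): the state, without advancing time (a new reading comes with each control period).
- bot.grab_frame(name): name is "scene" or "top" or "wrist"; returns the picture (420x560x3 uint8, red, green, blue); there is no depth.
- bot.camera_info(name): a dict with "mtx" (3x3 intrinsics, pixels), "view" (4x4, takes a point from world to camera coordinates). Camera axes: x right, y down, z forward; pixel columns grow to the right and rows downward; lengths in m; the calibration is good to about 2 mm. A picture is of the moment at which its call begins: read the wrist's pose just before it. camera_info takes no time and is no camera call; for the wrist camera it gives the pose at the moment of the call.
- bot.hand_in(): hands the job in; it is judged then, once.
The state is a dict: "time": time; "joint_positions": joint angles; "qd": joint speeds; "tau": joint torques, N m; "position": TCP position; "eef_rot": TCP orientation; "contact_force": force on the tool from outside, world axes, zero at the start; "ft_torque": the same for the moment, N m; "opening": opening from 0.0 (shut) to 1.0 (fully open); "grip_force": force on a finger pad.
Only numpy, scipy, OpenCV 4.12 (cv2) and the standard library are available. Lean on these libraries where they do the work, as an engineer would, in place of code of your own. Each camera call takes 0.05 s, during which the arm holds its last target. There are 200 camera calls.

## Working session

There is one attempt and no reset: what is moved stays moved. The work goes in short steps, Python scripts to look and compute and a shell command to move; the robot and the scene stay as the last step left them, time stands still between calls to the robot, and variables do not carry over. Pictures are saved under pics/ and viewed, at most 10 in all, crops included, and the job is handed in when it is done.

```bash
mkdir -p pics
cat > h.py <<'E'
import numpy as np, cv2
from plant import bot
def snap(n,f): 
    im=bot.grab_frame(n); cv2.imwrite('pics/'+f,cv2.cvtColor(im,cv2.COLOR_RGB2BGR)); return im
def ray(n,u,v,z,info=None):
    c=info or bot.camera_info(n); K=np.array(c['mtx']);V=np.array(c['view']);R=V[:3,:3];o=-R.T@V[:3,3]
    d=R.T@np.linalg.inv(K)@[u,v,1]; return o+d*(z-o[2])/d[2]
def proj(n,p):
    c=bot.camera_info(n); q=np.array(c['view'])@np.append(p,1); q=np.array(c['mtx'])@q[:3]; return q[:2]/q[2]
E
python3 - <<'E'
from h import *
a=snap('scene','a1.png');b=snap('top','b1.png')
o=bot.get_obs();print(o)
E
```

```text
{'time': 0.1, 'joint_positions': array([ 1.11592597,  0.4776847 ,  0.02236907,  1.55633079, -0.01151283,
        1.10932203, -0.08310327]), 'qd': array([ 1.14921461e-07,  1.01837072e-03,  8.84162764e-04, -1.70999488e-03,
        5.75832018e-04,  1.54023862e-03,  1.36319002e-04]), 'tau': array([ 5.02228053e-03, -5.84089065e+01,  1.54027339e+00, -2.73309267e+01,
       -5.41705429e-02,  1.31091831e-02,  8.51032013e-06]), 'position': array([ 0.22919991, -0.63431893,  0.22181062]), 'eef_rot': array([-7.83918529e-04,  9.85007140e-01,  1.72511682e-01, -1.96655307e-04]), 'contact_force': array([ 0.75159922, -0.2950536 ,  0.20180969]), 'ft_torque': array([0.02405115, 0.04827217, 0.00202626]), 'grip_force': 0.0, 'opening': 0.9980839490768542}
```

View pics/b1.png

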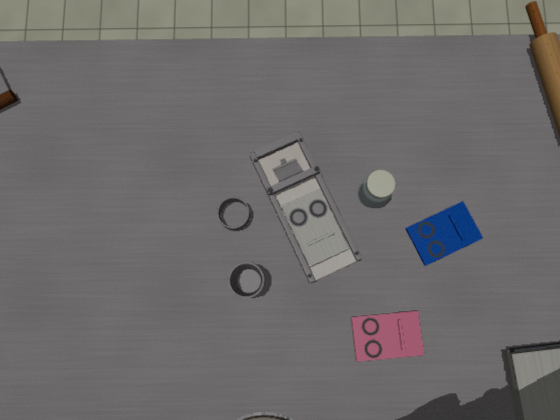

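View pics/a1.png

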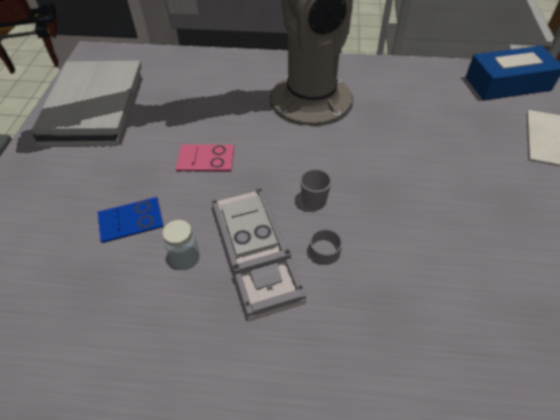

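The top view shows three plate-shaped things: the aluminium one in the bed at (315,230), a blue one at (445,233) and a pink one at (388,336). The aluminium one in the white bed is the target. The bystanders are the jar (380,186), cutter (235,213) and cup (248,280). I'll check the target in a close crop.

Run:
```python
from h import *
im=cv2.imread('pics/b1.png')[125:290,215:415]
cv2.imwrite('pics/b2.png',cv2.resize(im,None,fx=3.6,fy=3.6,interpolation=cv2.INTER_CUBIC))
```

```text
(no output)
```

View pics/b2.png

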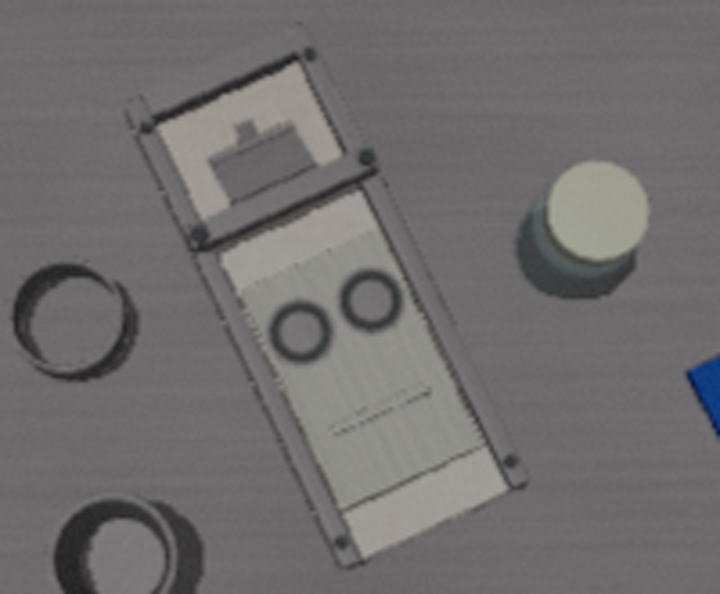

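The crop confirms it. The aluminium plate has two tart cups facing the crossbar and a thin ridge from (332,432) to (432,388). Its tail runs from (345,508) to (487,446) and its nose from (242,290) to (382,230).

Run:
```python
from h import *
def w(u,v,z): return ray('top',215+u/3.6-.36,125+v/3.6-.36,z)
P={k:w(*v) for k,v in dict(tl=(345,508,.04),tr=(487,446,.04),nl=(242,290,.04),nr=(382,230,.04),rl=(332,432,.048),rr=(432,388,.048),railL=(352,566,.036),railR=(525,485,.036),stopL=(145,128,.04),stopR=(308,55,.04),jar=(598,212,.1),cup=(125,550,.075)).items()}
for k in P: print(k,P[k].round(4))
c=(P['tl']+P['tr']+P['nl']+P['nr'])/4
d=(P['nl']+P['nr']-P['tl']-P['tr'])/2; print('c',c,'len',np.linalg.norm(d),'yaw',np.degrees(np.arctan2(d[1],d[0])))
e=P['tl']-P['tr'];print(np.linalg.norm(e),np.degrees(np.arctan2(e[1],e[0])))
e=P['stopL']+P['stopR']-P['railL']-P['railR'];print('railyaw',np.degrees(np.arctan2(e[1],e[0])),np.linalg.norm(e)/2)
d/=np.linalg.norm(d)
print('land',c-.044*d,'ridge',c-.027*d,(P['rl']+P['rr'])/2)
o=bot.get_obs()
from scipy.spatial.transform import Rotation as R
q=o['eef_rot'];print(R.from_quat([*q[1:],q[0]]).as_matrix().round(3))
```

```text
tl [ 0.4135 -0.1019  0.04  ]
tr [ 0.4478 -0.1841  0.04  ]
nl [ 0.5408 -0.0447  0.04  ]
nr [ 0.5755 -0.1272  0.04  ]
rl [ 0.4562 -0.095   0.048 ]
rr [ 0.4807 -0.1527  0.048 ]
railL [ 0.3808 -0.1054  0.036 ]
railR [ 0.4255 -0.2056  0.036 ]
stopL [0.6393 0.0116 0.04  ]
stopR [ 0.6832 -0.0858  0.04  ]
jar [ 0.5701 -0.2411  0.1   ]
cup [0.3901 0.0207 0.075 ]
c [ 0.49440144 -0.11446783  0.04      ] len 0.1396659169771084 yaw 24.10984517508401
0.08907618554845861 112.68678916781083
railyaw 24.651918580529706 0.28398043197471606
land [ 0.45423982 -0.13244127  0.04      ] ridge [ 0.46975681 -0.12549698  0.04      ] [ 0.46844493 -0.12385344  0.048     ]
[[ 0.94   0.34  -0.001]
 [ 0.34  -0.94   0.001]
 [-0.    -0.002 -1.   ]]
```

```bash
python3 -m pendant '[[[0.25,-0.26,0],[0,0,-0.025],0.35],[[0.55,-0.56,0],[0,0,-0.025],0.35],[[0.87,-0.88,0],[0,0,-0.025],0.35],[[0.87,-0.88,0],[0,0,-0.025],0.35]]'
cat > g.py <<'E'
from h import *
import sys
from scipy.spatial.transform import Rotation as R
o=bot.get_obs();q=o['eef_rot'];M=R.from_quat([*q[1:],q[0]]).as_matrix()
print('yaw',np.degrees(np.arctan2(M[1,0],M[0,0])),'t',o['time'],o['position'],o['opening'],o['contact_force'])
t=np.array([float(x) for x in sys.argv[1:4]]);print('tool shift scaled',M.T@(t-o['position'])/.15)
E
python3 g.py 0.455 -0.132 0.12
```

```text
time: 0.6
position: [0.31, -0.4618, 0.2225]
eef_rot: [-0.001, 0.977, 0.215, 0.0]
contact_force: [-0.4, -0.7, 0.8]
opening: 0.583
grip_force: 0.0
yaw 24.77844034338188 t 0.6 [ 0.31000888 -0.4618151   0.22251748] 0.5830105829031446 [-0.41047807 -0.73708719  0.82615761]
tool shift scaled [ 1.7982132  -1.59003938  0.68863312]
```

```bash
python3 -m pendant '[[[0.3,-0.26,0],[0,0,0],0.35],[[0.6,-0.53,0],[0,0,0],0.35],[[0.9,-0.8,0.1],[0,0,0],0.35],[[0.9,-0.8,0.3],[0,0,0],0.35],[[0.9,-0.8,0.3],[0,0,0],0.35]]'; python3 g.py 0.455 -0.132 0.12
```

```text
time: 1.23
position: [0.3793, -0.301, 0.1761]
eef_rot: [-0.001, 0.977, 0.211, -0.002]
contact_force: [-0.7, 0.3, 0.3]
opening: 0.326
grip_force: 0.0
yaw 24.370208992157817 t 1.225 [ 0.37930518 -0.30097452  0.17605188] 0.3255967304720607 [-0.65503221  0.30687609  0.29911326]
tool shift scaled [ 0.9254455  -0.81662856  0.37410308]
```

```bash
python3 -m pendant '[[[0.3,-0.27,0],[0,0,0],0.35],[[0.6,-0.54,0.1],[0,0,0],0.35],[[0.92,-0.82,0.37],[0,0,0],0.35],[[0.92,-0.82,0.37],[0,0,0],0.35],[[0.92,-0.82,0.37],[0,0,0],0.35]]'; python3 g.py 0.455 -0.132 0.06
python3 - <<'E'
from h import *
i=snap('wrist','w1.png')
for x in (-.054,-.034,.034): pass
o=bot.get_obs()
import numpy as np
a=np.radians(24.4);d=np.array([np.cos(a),np.sin(a)]);n=np.array([-d[1],d[0]]);c=np.array([.4944,-.1145])
for nm,x,y,z in [('tl',-.07,.045,.04),('tr',-.07,-.045,.04),('rl',-.027,.03,.048),('rr',-.027,-.03,.048),('land',-.044,0,.04)]:
    print(nm,proj('wrist',[*(c+x*d+y*n),z]).round())
E
```

```text
time: 1.85
position: [0.4559, -0.1335, 0.1224]
eef_rot: [0.0, 0.978, 0.211, -0.0]
contact_force: [0.4, -0.7, -0.3]
opening: 0.324
grip_force: 0.0
yaw 24.324397523893992 t 1.85 [ 0.45591151 -0.1334509   0.12242782] 0.3244580440558341 [ 0.39670949 -0.69586387 -0.31107808]
tool shift scaled [-0.00130272 -0.01139033  0.41618429]
tl [228. 245.]
tr [328. 244.]
rl [241. 200.]
rr [313. 200.]
land [278. 217.]
```

View pics/w1.png

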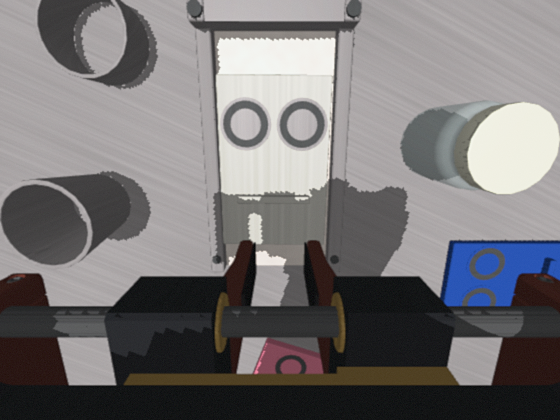

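The wrist view shows the aluminium plate squared up with the tool, the ridge at row 197, columns 245–312, and the tail at row 244. This agrees with the prediction, so I'll descend.

```bash
python3 -m pendant '[[[0,-0.01,0.25],[0,0,0],0.35],[[0,-0.01,0.48],[0,0,0],0.35],[[0,-0.01,0.5],[0,0,0],0.35],[[0,-0.01,0.5],[0,0,0],0.35]]'; python3 -m pendant '[[[0,0,0.02],[0,0,0],0.35],[[0,0,0.04],[0,0,0],0.35],[[0,0,0.04],[0,0,0],0.35],[[0,0,0.04],[0,0,0],0.35]]'; python3 g.py 0.455 -0.132 0.03
```

```text
time: 2.4
position: [0.4556, -0.1325, 0.0483]
eef_rot: [0.001, 0.978, 0.21, 0.0]
contact_force: [0.6, 0.4, 0.8]
opening: 0.326
grip_force: 0.0
time: 2.9
position: [0.4552, -0.1309, 0.0413]
eef_rot: [0.0, 0.977, 0.211, 0.0]
contact_force: [0.1, 0.3, 0.6]
opening: 0.323
grip_force: 0.0
yaw 24.37639146298458 t 2.9 [ 0.45518842 -0.13093712  0.04130825] 0.3232800242229351 [0.12729124 0.33751852 0.64203002]
tool shift scaled [-0.00407924  0.00592531  0.0753886 ]
```

Next I press down about 11 mm in steps, watching the force.

```bash
python3 -m pendant '[[[0,0,0.02],[0,0,0],0.35],[[0,0,0.03],[0,0,0],0.35],[[0,0,0.04],[0,0,0],0.35],[[0,0,0.04],[0,0,0],0.35]]';  python3 -m pendant '[[[0,0,0.02],[0,0,0],0.35],[[0,0,0.035],[0,0,0],0.35],[[0,0,0.035],[0,0,0],0.35]]'; python3 g.py 0.455 -0.132 0.03
```

```text
time: 3.4
position: [0.4554, -0.131, 0.0353]
eef_rot: [0.0, 0.977, 0.211, 0.0]
contact_force: [-0.4, 0.0, 6.0]
opening: 0.325
grip_force: 3.0
time: 3.78
position: [0.4554, -0.1311, 0.0304]
eef_rot: [0.0, 0.977, 0.211, 0.0]
contact_force: [-1.8, 1.1, 10.9]
opening: 0.323
grip_force: 5.0
yaw 24.373591980261406 t 3.775 [ 0.45542943 -0.1310576   0.03044246] 0.3229891769785778 [-1.75732339  1.05270199 10.9427069 ]
tool shift scaled [-0.0052012   0.00453967  0.00295084]
```

```bash
python3 -m pendant '[[[0,0,0.006],[0,0,0],0.35],[[0,0,0.006],[0,0,0],0.35]]';python3 -m pendant '[[[0,0,0.004],[0,0,0],0.35],[[0,0,0.004],[0,0,0],0.35]]'; python3 g.py 0.455 -0.132 0.03
```

```text
time: 4.03
position: [0.4555, -0.131, 0.0303]
eef_rot: [0.0, 0.977, 0.211, 0.0]
contact_force: [-5.3, 1.3, 21.1]
opening: 0.323
grip_force: 10.4
time: 4.28
position: [0.4555, -0.131, 0.0302]
eef_rot: [0.0, 0.977, 0.211, 0.0]
contact_force: [-7.8, 1.6, 28.4]
opening: 0.324
grip_force: 14.2
yaw 24.372926544819975 t 4.275 [ 0.45550577 -0.1310025   0.03020873] 0.32387597269314233 [-7.79244565  1.59832243 28.38519167]
tool shift scaled [-0.00581578  0.00466443  0.00139564]
```

The plate is flat, with the fingers stopped at z = 0.030. I'll ease off to about 22 N and start sliding.

```bash
python3 -m pendant '[[[0,0,-0.004],[0,0,0],0.35],[[0.02,0,-0.004],[0,0,0],0.35],[[0.04,0,-0.004],[0,0,0],0.35],[[0.06,0,-0.004],[0,0,0],0.35],[[0.08,0,-0.004],[0,0,0],0.35],[[0.1,0,-0.004],[0,0,0],0.35]]'; python3 g.py 0.563 -0.083 0.03
```

```text
time: 5.03
position: [0.4688, -0.126, 0.0303]
eef_rot: [0.001, 0.978, 0.211, -0.0]
contact_force: [-6.5, -2.2, 20.2]
opening: 0.323
grip_force: 10.1
yaw 24.30889919904646 t 5.025 [ 0.46878827 -0.1260446   0.0302702 ] 0.32280481238224434 [-6.48565655 -2.19483237 20.16547258]
tool shift scaled [ 0.69052404 -0.00297151  0.00122334]
```

```bash
python3 -m pendant '[[[0.03,0,0],[0,0,0],0.35],[[0.06,0,0],[0,0,0],0.35],[[0.09,0,0],[0,0,0],0.35],[[0.12,0,0],[0,0,0],0.35],[[0.15,0,0],[0,0,0],0.35],[[0.18,0,0],[0,0,0],0.35],[[0.21,0,0],[0,0,0],0.35]]'; python3 g.py 0.563 -0.083 0.03
python3 - <<'E'
from h import *
i=snap('wrist','w2.png')
E
```

```text
time: 5.9
position: [0.4977, -0.113, 0.0303]
eef_rot: [0.001, 0.978, 0.211, -0.0]
contact_force: [-4.7, -2.9, 19.2]
opening: 0.324
grip_force: 9.4
yaw 24.313707112244895 t 5.9 [ 0.49766198 -0.1129809   0.03030531] 0.32371696989634036 [-4.70037888 -2.86130578 19.2267628 ]
tool shift scaled [ 0.47924752 -0.00280263  0.00174393]
```

View pics/w2.png

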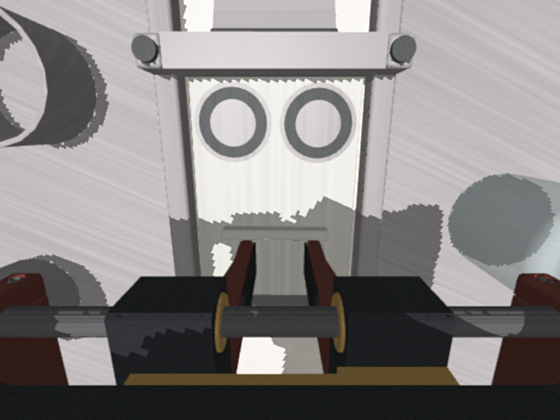

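The plate is flat and square, its nose under the crossbar at row 75, and the ridge is at row 233 just ahead of the fingertips at row 240. I'll keep sliding.

```bash
python3 -m pendant '[[[0.03,0,0],[0,0,0],0.35],[[0.06,0,0],[0,0,0],0.35],[[0.09,0,0],[0,0,0],0.35],[[0.12,0,0],[0,0,0],0.35],[[0.15,0,0],[0,0,0],0.35],[[0.18,0,0],[0,0,0],0.35],[[0.21,0,0],[0,0,0],0.35],[[0.24,0,0],[0,0,0],0.35]]'; python3 g.py 0.563 -0.083 0.03
```

```text
time: 6.95
position: [0.5275, -0.0998, 0.0303]
eef_rot: [0.001, 0.978, 0.21, -0.003]
contact_force: [-12.5, -5.2, 28.1]
opening: 0.324
grip_force: 13.6
yaw 24.235992938017397 t 6.95 [ 0.52749296 -0.09981706  0.03026534] 0.3236268406561305 [-12.46729324  -5.21166904  28.06034435]
tool shift scaled [ 2.61878409e-01 -5.06237346e-03  4.10527201e-05]
```

```bash
python3 -m pendant '[[[0.02,0,-0.003],[0,0,0],0.35],[[0.04,0,-0.003],[0,0,0],0.35],[[0.06,0,-0.003],[0,0,0],0.35],[[0.08,0,-0.003],[0,0,0],0.35],[[0.1,0,-0.003],[0,0,0],0.35],[[0.12,0,-0.003],[0,0,0],0.35],[[0.14,0,-0.003],[0,0,0],0.35]]'; python3 g.py 0.563 -0.083 0.03
python3 - <<'E'
from h import *
i=snap('wrist','w3.png')
E
```

```text
time: 7.82
position: [0.5475, -0.0905, 0.0303]
eef_rot: [0.001, 0.978, 0.21, -0.002]
contact_force: [-9.5, -5.0, 18.6]
opening: 0.325
grip_force: 13.1
yaw 24.270367220864276 t 7.825 [ 0.54752141 -0.09045862  0.03032324] 0.32520820532183425 [-9.53698308 -4.96690185 18.60273876]
tool shift scaled [ 0.11451753 -0.00291519  0.0016337 ]
```

View pics/w3.png

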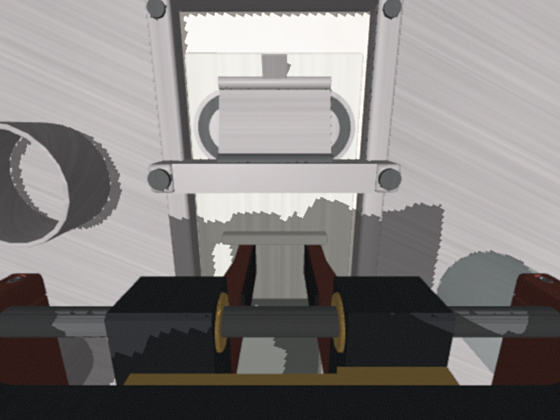

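The plate is now under the leaf. Its nose is at row 52 and the stop face at row 13, so about 20 mm is left.

```bash
python3 -m pendant '[[[0.02,0,0],[0,0,0],0.35],[[0.04,0,0],[0,0,0],0.35],[[0.06,0,0],[0,0,0],0.35],[[0.08,0,0],[0,0,0],0.35],[[0.1,0,0],[0,0,0],0.35]]'; python3 -m pendant '[[[0.01,0,0],[0,0,0],0.35],[[0.02,0,0],[0,0,0],0.35],[[0.02,0,0],[0,0,0],0.35]]'; python3 g.py 0.563 -0.083 0.03
```

```text
time: 8.5
position: [0.5612, -0.0842, 0.0303]
eef_rot: [0.001, 0.978, 0.21, -0.002]
contact_force: [-8.9, -3.1, 17.8]
opening: 0.322
grip_force: 12.6
time: 8.88
position: [0.5642, -0.0829, 0.0303]
eef_rot: [0.001, 0.978, 0.21, -0.002]
contact_force: [-7.6, -3.2, 17.3]
opening: 0.321
grip_force: 12.2
yaw 24.28201309275786 t 8.875 [ 0.56423613 -0.0828611   0.03033141] 0.3211978824729193 [-7.60154063 -3.23649722 17.34876405]
tool shift scaled [-0.00788406 -0.00254715  0.00223698]
```

```bash
for i in 1 2; do :; done; python3 -m pendant '[[[0.01,0,0],[0,0,0],0.35],[[0.015,0,0],[0,0,0],0.35],[[0.015,0,0],[0,0,0],0.35]]'; python3 -m pendant '[[[0.007,0,0],[0,0,0],0.35],[[0.014,0,0],[0,0,0],0.35],[[0.014,0,0],[0,0,0],0.35]]'
python3 - <<'E'
from h import *
i=snap('wrist','w4.png')
E
```

```text
time: 9.25
position: [0.5662, -0.082, 0.0303]
eef_rot: [0.001, 0.978, 0.21, -0.002]
contact_force: [-8.9, -4.4, 16.8]
opening: 0.323
grip_force: 12.3
time: 9.62
position: [0.5663, -0.082, 0.0303]
eef_rot: [0.001, 0.978, 0.21, -0.004]
contact_force: [-12.5, -5.4, 23.8]
opening: 0.328
grip_force: 14.7
```

View pics/w4.png

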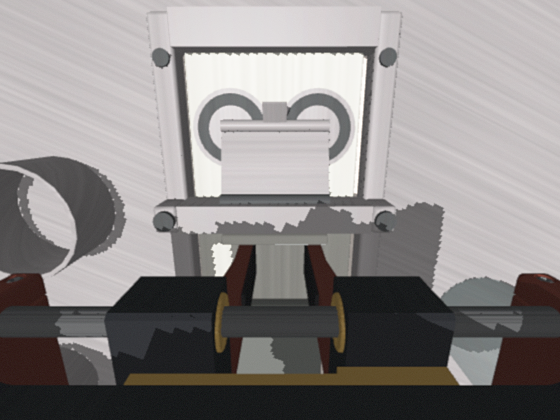

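The nose now meets the stop at row 52 with no gap, and motion has stalled with the force rising. I'll give one firmer push to confirm.

```bash
python3 -m pendant '[[[0.008,0,0],[0,0,0],0.35],[[0.015,0,0],[0,0,0],0.35],[[0.015,0,0],[0,0,0],0.35]]'; python3 -m pendant '[[[0.01,0,0],[0,0,0],0.35],[[0.01,0,0],[0,0,0],0.35]]'; python3 g.py 0.563 -0.083 0.03
```

```text
time: 10.05
position: [0.5663, -0.0819, 0.0303]
eef_rot: [0.001, 0.978, 0.21, -0.006]
contact_force: [-18.7, -6.4, 29.5]
opening: 0.325
grip_force: 18.5
time: 10.3
position: [0.5664, -0.0819, 0.0303]
eef_rot: [0.001, 0.978, 0.21, -0.007]
contact_force: [-22.1, -6.9, 33.4]
opening: 0.326
grip_force: 21.4
yaw 24.18968944735652 t 10.3 [ 0.56636053 -0.08192965  0.03029461] 0.3260460356397298 [-22.07838167  -6.89514507  33.43992382]
tool shift scaled [-0.02332954 -0.00267034  0.00230101]
```

It's solidly home: no motion at 23 N of forward push. I'll unload the push and press before lifting, so the ridge isn't dragged up.

```bash
python3 -m pendant '[[[-0.03,0,-0.006],[0,0,0],0.35],[[-0.035,0,-0.01],[0,0,0],0.35],[[-0.035,0,-0.01],[0,0,0],0.35]]'; python3 g.py 0.563 -0.083 0.03
```

```text
time: 10.68
position: [0.5661, -0.0819, 0.0305]
eef_rot: [0.001, 0.978, 0.21, -0.002]
contact_force: [-5.4, -4.7, 5.2]
opening: 0.327
grip_force: 4.4
yaw 24.26776331851502 t 10.675 [ 0.5661342  -0.08187482  0.03045392] 0.32661155401217656 [-5.43942697 -4.6909147   5.15650548]
tool shift scaled [-0.02211646 -0.00175056  0.00313198]
```

```bash
python3 -m pendant '[[[-0.018,0,-0.004],[0,0,0],0.35],[[-0.022,0,-0.008],[0,0,0],0.35],[[-0.022,0,-0.02],[0,0,0],0.35],[[-0.022,0,-0.04],[0,0,0],0.35]]';  python3 -m pendant '[[[0,0,-0.1],[0,0,0],0.35],[[-0.1,0,-0.3],[0,0,0],0.35],[[-0.3,0,-0.6],[0,0,0],0.35],[[-0.6,0,-0.9],[0,0,0],0.35],[[-0.6,0,-0.9],[0,0,0],0.35],[[-0.6,0,-0.9],[0,0,0],0.35]]'
python3 - <<'E'
from h import *
i=snap('wrist','w5.png')
E
```

```text
time: 11.18
position: [0.5655, -0.0807, 0.037]
eef_rot: [-0.0, 0.977, 0.211, 0.0]
contact_force: [-0.2, -0.1, -0.2]
opening: 0.325
grip_force: 0.1
time: 11.92
position: [0.4839, -0.118, 0.1725]
eef_rot: [0.0, 0.977, 0.211, 0.001]
contact_force: [0.0, -0.6, -1.1]
opening: 0.327
grip_force: 0.0
```

View pics/w5.png

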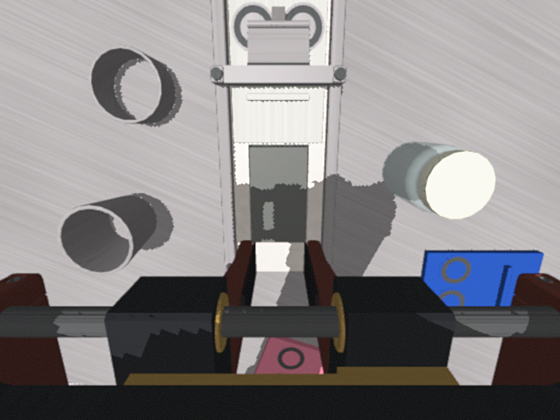

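The plate is under the crossbar and leaf with its tail at row 143, and the grey pad starts just behind it at row 145. The bystanders haven't moved. An enlarged crop will show whether the pad is up.

Run:
```python
from h import *
im=cv2.imread('pics/w5.png')[0:260,210:350]
cv2.imwrite('pics/w6.png',np.hstack([cv2.resize(im[60:200],None,fx=4,fy=4,interpolation=cv2.INTER_CUBIC)]))
a=np.radians(24.3);d=np.array([np.cos(a),np.sin(a)])
p=ray('wrist',279,143,.03);print('tail',p)
for z in(.02,.03): print('pad front',z,(ray('wrist',279,145.5,z)-p)[:2]@d)
s=ray('wrist',279,97,.038);print('ridge',s, 'travel', (s[:2]-np.array([.4698,-.1255]))@d)
```

```text
tail [ 0.53769461 -0.09187306  0.03      ]
pad front 0.02 -0.003021419131743233
pad front 0.03 -0.0024713100838864434
ridge [ 0.57665797 -0.07419398  0.038     ] travel 0.1185038636417694
```

View pics/w6.png

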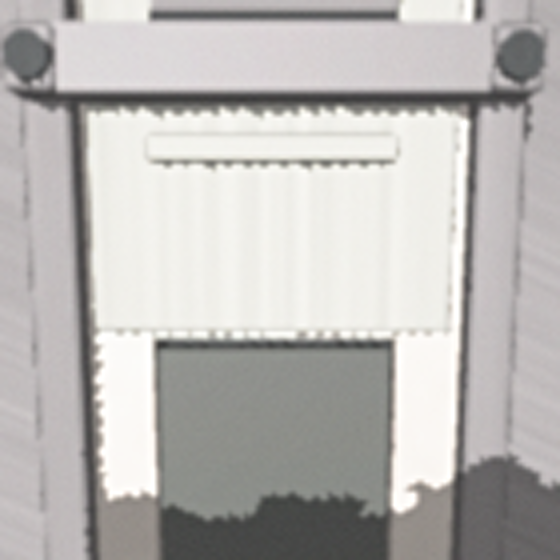

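The crop shows a white strip of bed between the tail and the pad, with a dark front edge on the pad. The pad's width (235 px against 237 expected at plate-top height) also says it has sprung up. The plate is home, so I'm handing in.

```bash
python3 -c "
from plant import bot
print(bot.hand_in())"
```

```text
the job is handed in; nothing more can be done
None
```

I pressed the mould plate flat and slid it under the crossbar and leaf spring until it was hard against the end stop; the camera then showed the pad up behind it, the jar, cup and cutter unmoved and the hand clear, and I handed the job in at about 12 s (no verdict was returned).

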